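# Scoop finished handles from the catch tray into the bowl

## Robot

A 6-joint arm with a two-finger parallel gripper is mounted at the origin on the work surface. World frame = base frame: x ahead of the robot, y to its left, z up, the work surface at z = 0. Lengths are in mm, angles in rad, forces in N, time in s.
With the tool pointing down it reaches from about 275 to 825 mm from the base axis. Payload 5.2 kg.
Tool frame: the origin (TCP) lies at the very end of the fingers, on their centre line; the grasp point (between the pads) lies 19 mm behind it; z points along the fingers, y is the direction in which the jaws open and shut (so a half turn about z gives the same grasp; the last joint's range is limited). The gripper opens to 93 mm and grips with 3 to 60 N. Pads are 15 mm wide; open, the fingers measure 128 mm over their backs; the gripper's body (75 mm by 188 mm) begins 65 mm behind the grasp point.
Start: joints at [0.988, 0.259, 1.535, -0, 1.348, -0.203], TCP at [203.883, 510.82, 218.653] pointing down, gripper open.
Joint ranges: [-3.14, 3.14], [-0.91, 2.08], [0.19, 2.58], [-1.22, 4.36], [0.22, 2.71], [-3.12, 3.12]. Speed limits (rad/s): [2.57, 2.57, 3.14, 3.14, 3.14, 3.14].

## Interface

Orientations are given as [roll, pitch, yaw] about the fixed x, y, z axes, in that order (R = Rz(yaw) Ry(pitch) Rx(roll)).
In Python, from bench import robot gives the robot as it stands. The module is installed in compiled form; this text tells all that it offers. Calls block until the motion is done:
- robot.move_ptp(position, orientation): joint-space move of the TCP to a pose.
- robot.move_linear(position, ori=None, speed=150, f_stop=None): straight line of the TCP; ori=None keeps the orientation; speed is the mean speed in mm/s. With f_stop (N) it stops when the force on the tool has changed by that much, and returns True; else False.
- robot.move_j(angles): joint-space move.
- robot.move_gripper(opening): opening from 0.0 (shut) to 1.0 (fully open); the grip force is fixed at half the most; returns when the fingers have stopped.
- robot.sleep(seconds).
- robot.inverse_kinematics(position, orientation): joint angles nearest the present ones, or None.
- robot.get_image(name): name is "side" or "top" or "wrist"; returns a dict with "img" (400x640x3 uint8, blue, green, red), "fovy" (degrees; the focal length in pixels is half the picture's height over the tangent of half this angle, whatever the lens; pixels are square), "cx", "cy" (the principal point, pixels), "k1" (the pictures are not rectified: a ray, as slopes to the right and down, at radius r is drawn at 1 + k1 r^2 times it, then the intrinsics apply), "eye" and "orientation" of the camera in the world. Camera axes: x right, y down, z forward; pixel columns grow to the right and rows downward; lengths in mm; the calibration is good to about 2 mm. A picture is of the moment at which its call begins. There is no depth.
A pose or a line that the arm cannot do raises robot.MotionError and nothing moves.
- robot.hand_in(): hands the job in, once; it reports no verdict.
Readings, each from a call of its own:
- robot.current_t(): time.
- robot.current_qpos(): joint angles.
- robot.current_joint_vel(): joint speeds.
- robot.current_joint_efforts(): joint torques, N m.
- robot.current_tcp_pos(): TCP position.
- robot.current_eef_rot(): TCP orientation.
- robot.current_contact_force(): force on the tool from outside, world axes, zero at the start.
- robot.current_ft_torque(): the same for the moment, N m.
- robot.current_gripper_width(): opening from 0.0 (shut) to 1.0 (fully open).
Only numpy, scipy, OpenCV 4.12 (cv2) and the standard library are available. Lean on these libraries where they do the work, as an engineer would, in place of code of your own. Each camera call takes 0.05 s, during which the arm holds its last target. There are 200 camera calls.

## Task

Use the hand scoop to take all three wooden handles out of the lathe's catch tray and tip them into the wide steel bowl, without the gripper itself touching the handles. Then stand the scoop upright on the middle of its cork pad and let go of it. Leave the bowl, the narrow steel cup, the jar and the mallet where they are.

Things in the scene. Friction and masses are not known exactly. Their poses are not given: they have to be found in the camera images.
- tray: Dark steel catch tray, fixed. Inside 190 mm long (x), 156 wide (y); floor and walls 4 mm thick, walls 45 mm high at the far end (+x) and both sides; the near end (-x, towards the robot) is open. Origin at the underside, mid-inside: far wall's inner face at x = +95 mm, open end at x = -95, side walls' inner faces at y = +-78, floor's upper face at z = 4.
- scoop: Aluminium hand scoop, 0.22 kg. Flat pan 100 mm long (x), 130 wide (y), sheet 2 mm; open front lip at x = +50, rear wall 45 high at x = -50, side walls 32 high (18 over the front 30 mm). Origin at the centre of the pan's underside, z up when level. Starts on the cork pad, lip facing away from the robot.
- scoop_grip (a point): Centre of the scoop's dark wooden grip, at (-10, 0, 90) mm in the scoop's frame, axes as the scoop's. The grip is a straight bar level above the pan's midline, along x, 85 mm long, 18 wide (y), 22 thick (from 79 to 101 mm above the pan's underside), carried by a post at the rear end only.
- scoop_lip (a point): Middle of the scoop's front lip, on the underside, at (50, 0, 0) mm in the scoop's frame. Its axes are the scoop's.
- handle0: Finished wooden file handle: a plain turned barrel, 70 mm long, 30 mm thick in the middle and 16 mm at both ends, about 25 g. Origin at its centre, x along its length. The three are alike. It starts lying in the catch tray with its length roughly along the tray, towards the far wall.
- handle1: Finished wooden file handle: a plain turned barrel, 70 mm long, 30 mm thick in the middle and 16 mm at both ends, about 25 g. Origin at its centre, x along its length. The three are alike. It starts lying in the catch tray with its length roughly along the tray, towards the far wall.
- handle2: Finished wooden file handle: a plain turned barrel, 70 mm long, 30 mm thick in the middle and 16 mm at both ends, about 25 g. Origin at its centre, x along its length. The three are alike. It starts lying in the catch tray with its length roughly along the tray, towards the far wall.
- bowl: Wide round steel bowl, loose, 0.7 kg: rim 180 mm across, 65 mm high, base about 80 mm across, wall 4 mm. Origin at the centre of its underside.
- pad: Square cork pad, 200 x 200 mm, 4 mm thick, fixed to the bench. Origin at the centre of its underside; its top is at z = 4 mm.
- cup: Bystander: narrow steel cup, 72 mm across the rim, 85 mm high. Origin at the centre of its underside. It and the bowl may change places.
- jar: Bystander: closed glass jar with a black cap, 68 mm across, 100 mm high. Origin at the centre of its underside.
- mallet: Bystander: mallet lying on the bench, 200 mm long, wooden handle and dark rubber head. Origin at its underside.
There are look-alikes about, which are no part of the job. Leave any blue or turquoise look-alike of the bowl alone.

How it is judged:
By the outcome, as a careful person would: the job done as asked, in the order asked, and still so for the second after the job is handed in, with the robot touching nothing.
It also fails if it takes over 66 s, if anything falls off the work surface, if the arm or the gripper's body presses on something with over 40 N, if the wrist force passes 120 N, or if a joint passes its speed limit or range.

## Working session

There is one attempt and no reset: what is moved stays moved. The work goes in short steps, each a Python script; the robot and the scene stay as the last script left them, time stands still between calls to the robot, and variables do not carry over. Pictures are saved under pics/ and viewed, about 8 in all and at most 12, crops included, and the job is handed in when it is done.

```bash
mkdir -p pics; cat > h.py <<'E'
import numpy as np, cv2
from scipy.spatial.transform import Rotation as Ro
from bench import robot
def cam(d):
    f=200/np.tan(np.radians(d["fovy"])/2); R=Ro.from_euler('xyz',d["orientation"]).as_matrix()
    return f,R,np.array(d["eye"],float)
def p2w(d,u,v,z):
    f,R,e=cam(d); q=np.array([(u-d["cx"])/f,(v-d["cy"])/f]); s=q.copy()
    for _ in range(30): s=q/(1+d["k1"]*(s@s))
    r=R@np.array([s[0],s[1],1]); return e+r*(z-e[2])/r[2]
def w2p(d,P):
    f,R,e=cam(d); c=(np.atleast_2d(P)-e)@R; s=c[:,:2]/c[:,2:]
    s=s*(1+d["k1"]*(s**2).sum(1,keepdims=True)); return s*f+[d["cx"],d["cy"]]
def shot(n,name):
    d=robot.get_image(n); cv2.imwrite(f"pics/{name}.png",d["img"]); np.save(f"pics/{name}.npy",d,allow_pickle=True); return d
def load(name): return np.load(f"pics/{name}.npy",allow_pickle=True).item()
E
python3 - <<'E'
from h import *
for n in("top","side"):
    d=shot(n,n+"0"); print({k:v for k,v in d.items() if k!="img"})
    
print(robot.current_t())
E
```

```text
{'fovy': 45.259331578579136, 'cx': 319.7295056212587, 'cy': 199.63897560380812, 'k1': -0.030985956314797933, 'eye': array([ 285.35361093,  -75.86011147, 1264.54603644]), 'orientation': array([-2.95838099, -0.01913345, -1.56415171])}
{'fovy': 56.04964646833591, 'cx': 310.5446958851783, 'cy': 201.6797841394442, 'k1': -0.08987466287810125, 'eye': array([   79.8807032 , -1016.3450779 ,   743.34097848]), 'orientation': array([-2.14165955, -0.01845273, -0.40522861])}
0.1
```

View pics/top0.png

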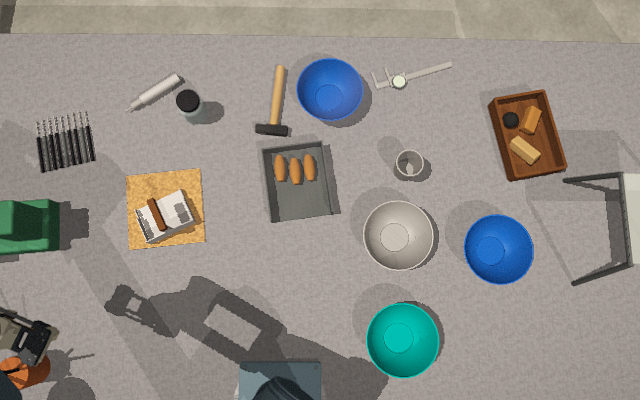

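View pics/side0.png

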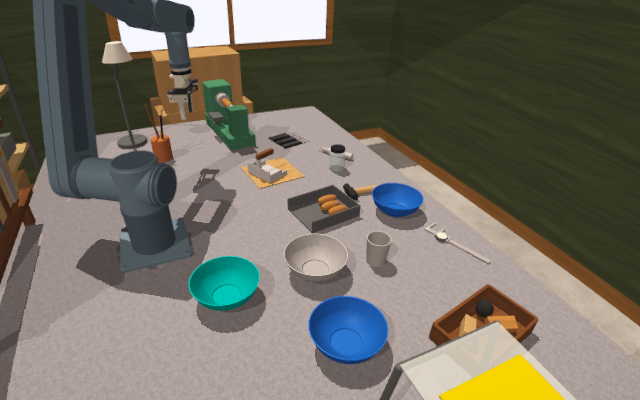

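The top view shows the pad with the scoop at about (165,210), the tray at (300,180) with three handles near its far wall, the steel bowl at (398,236) and the cup at (410,163). The jar is at (190,103) and the mallet at (275,100). The side view agrees. I'll enlarge the pad and tray.

```bash
python3 - <<'E'
from h import *
d=load("top0")
c=d["img"][130:255,115:345]; c=cv2.resize(c,None,fx=3.4,fy=3.4,interpolation=cv2.INTER_CUBIC)
for i in range(0,230,20): cv2.putText(c,str(115+i),(int(i*3.4),8),0,.3,(0,0,255)); cv2.line(c,(int(i*3.4),10),(int(i*3.4),16),(0,0,255))
for i in range(0,125,20): cv2.putText(c,str(130+i),(0,int(i*3.4)+4),0,.3,(0,0,255))
cv2.imwrite("pics/crop1.png",c)
def P(u,v,z): return p2w(d,u,v,z).round(1)[:2]
print("pad",[P(*p,4) for p in((126,177),(201,169),(206,241),(130,249))])
print("jar",P(187,100,100),"cup",P(410,163,85),"bowl",P(398.5,235,65),P(363,235,65),P(434,235,65),P(398,201,65),P(398,270,65))
print("mallet",P(272,130,30),P(280,67,15), "blue",P(330,88,65))
E
```

```text
pad [array([575.7, 423. ]), array([599.9, 222.4]), array([405.7, 199.3]), array([382.7, 397.2])]
jar [757.6 245.3] cup [ 601.4 -326.5] bowl [ 419.2 -296.4] [ 418.5 -206.8] [ 419.9 -386.6] [ 506.3 -297.1] [ 331.8 -293.2]
mallet [703.3  31.6] [893.   15.3] blue [ 810.5 -122.7]
```

View pics/crop1.png

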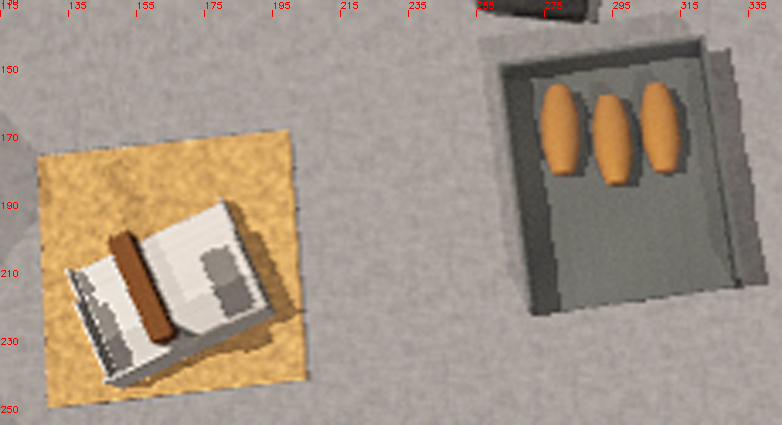

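The crop shows the scoop with its grip running from (150,199) (front) to (163,230) (rear) and its lip facing away from the robot. In the tray the handles stand side by side near the far wall, with centres at about (280,168), (295,171) and (309,168). Next I'll fit poses and check that the whole tilted route is reachable.

```bash
cat >> h.py <<'E'
def fit(d,pts,uv,x0):
    from scipy.optimize import least_squares
    pts=np.array(pts,float);uv=np.array(uv,float)
    def T(p): return pts@Ro.from_euler('z',p[2]).as_matrix().T+[p[0],p[1],0]
    r=least_squares(lambda p:(w2p(d,T(p))-uv).ravel(),x0); return r.x, r.fun.reshape(-1,2).round(1)
# tool pose for scoop origin p, yaw, pitch (lip down +); flip picks the half turn
G=np.array([-10,0,90.])
def tool(p,yaw,pitch=0,flip=0,roll=0):
    R=Ro.from_euler('xyz',[roll,pitch,yaw]); Rt=R*(Ro.from_euler('y',np.pi) if flip else Ro.from_euler('x',np.pi))
    g=np.array(p)+R.apply(G); return g+Rt.apply([0,0,19]), Rt.as_euler('xyz')
def tool_lip(l,yaw,pitch=0,flip=0):
    return tool(np.array(l)-Ro.from_euler('xyz',[0,pitch,yaw]).apply([50,0,0]),yaw,pitch,flip)
E
python3 - <<'E'
from h import *
d=load("top0"); c=lambda a:[[115+x/3.4,130+y/3.4] for x,y in a]
s,r=fit(d,[[32.5,0,105],[-52.5,0,105],[50,65,22],[-50,65,49],[50,-65,22],[-50,-65,49]],c([(120,236),(163,339),(67,270),(108,383),(225,200),(272,309)]),[450,310,.4]); print("scoop",s,r.tolist())
s1,r=fit(d,[[32.5,0,105],[-52.5,0,105]],c([(120,236),(163,339)]),[450,310,.4]); print("scoop grip only",s1,r.tolist())
t,r=fit(d,[[99,82,45],[99,-82,45],[-95,82,45],[-95,-82,45]],c([(501,66),(702,38),(532,315),(742,288)]),[550,-30,0]); print("tray",t,r.tolist())
R=Ro.from_euler('z',t[2]).as_matrix()
for u in [(560,129),(612,140),(661,127)]:
    w=p2w(d,*c([u])[0],19); print("handle",(R.T@(w-[t[0],t[1],0])).round(1))
for flip in(0,1):
  print(flip,"grasp",robot.inverse_kinematics(*tool([s[0],s[1],4],s[2],0,flip)))
  for deg in range(-180,180,20):
    y=np.radians(deg);u=np.array([np.cos(y),np.sin(y),0]); ok=[]
    for p in(-15,0,20,40,55,65,75):
        q=robot.inverse_kinematics(*tool_lip(np.array([419,-296,80])-30*u,y,np.radians(p),flip)); ok.append(None if q is None else np.round(q[[0,3,4,5]] if hasattr(q,'shape') else [q[i] for i in(0,3,4,5)],1).tolist())
    if sum(o is not None for o in ok)>=5: print(deg,ok)
E
```

```text
scoop [4.68541742e+02 3.03886474e+02 4.59583507e-01] [[0.2, -0.4], [0.9, 0.4], [0.6, 0.1], [-0.4, 0.3], [-0.1, -0.4], [-1.4, -0.1]]
scoop grip only [4.68595520e+02 3.05208133e+02 4.51026455e-01] [[-0.2, -0.5], [0.2, 0.4]]
tray [ 5.57018762e+02 -3.89109489e+01  1.50783469e-01] [[-1.1, 0.7], [1.5, 0.6], [-1.0, -0.2], [0.6, -1.1]]
handle [51. 41. 19.]
handle [36.6  1.8 19. ]
handle [ 41.6 -37.8  19. ]
0 grasp [ 3.74087771e-01  3.93885759e-01  1.72506267e+00 -4.44089210e-16
  1.02264422e+00  1.48530059e+00]
-180 [[-0.6, -0.1, 1.5, -2.1], [-0.7, 0.0, 1.2, -2.3], [-0.9, 0.3, 0.9, -2.7], [-1.3, 0.9, 0.9, 2.9], [-1.5, 1.2, 1.1, 2.4], [-1.7, 1.3, 1.2, 2.0], [-1.8, 1.3, 1.3, 1.7]]
-160 [[-0.5, -0.2, 1.4, -2.4], [-0.7, 0.0, 1.2, -2.6], [-1.0, 0.4, 1.1, -3.1], [-1.3, 0.8, 1.2, 2.7], [-1.5, 1.0, 1.3, 2.3], [-1.6, 1.0, 1.4, 2.1], [-1.7, 1.1, 1.5, 1.9]]
-140 [[-0.5, -0.3, 1.3, -2.7], [-0.7, 0.0, 1.2, -2.9], [-1.0, 0.4, 1.2, 2.9], [-1.2, 0.7, 1.4, 2.5], [-1.4, 0.8, 1.5, 2.3], [-1.5, 0.8, 1.6, 2.2], [-1.5, 0.9, 1.7, 2.1]]
-120 [[-0.4, -0.3, 1.2, -2.9], [-0.7, 0.0, 1.2, 3.0], [-0.9, 0.3, 1.3, 2.6], [-
[... 4416 characters left out ...]
2, 1.3, 2.4], [-1.0, 0.0, 1.2, 2.7], None, [-0.4, -0.7, 1.2, -2.7], [-0.3, -0.9, 1.4, -2.5], [-0.2, -1.0, 1.5, -2.3], [-0.1, -1.1, 1.6, -2.2]]
80 [[-1.1, 0.2, 1.4, 2.2], [-1.0, -0.0, 1.2, 2.4], [-0.7, -0.4, 1.0, 2.8], [-0.4, -0.9, 1.0, -2.9], [-0.3, -1.1, 1.1, -2.5], None, None]
120 [[-0.9, 0.0, 1.5, 1.7], [-0.9, 0.0, 1.2, 1.8], [-0.8, -0.1, 0.8, 1.9], [-0.7, -0.7, 0.3, 2.5], [-0.6, 4.2, 0.5, -2.3], [-0.5, 3.9, 0.9, -1.8], None]
140 [[-0.8, -0.0, 1.6, 1.5], [-0.8, 0.0, 1.2, 1.5], [-0.9, 0.1, 0.8, 1.4], [-0.9, 0.5, 0.3, 0.9], [-1.0, 2.4, 0.4, -1.0], None, None]
160 [[-0.7, -0.1, 1.5, 1.2], [-0.8, 0.0, 1.2, 1.2], [-0.9, 0.2, 0.8, 0.9], [-1.1, 0.9, 0.6, 0.1], [-1.4, 1.5, 0.8, -0.7], None, None]
```

The poses are consistent: the two scoop fits agree within about 1.5 mm, and the handles lie at lateral 41, 2 and −38 mm, which fits the scoop's width. A tipping yaw of about −50° is reachable throughout. Now I'll grasp the scoop, lift it, and go to the tray entry.

```bash
cat >> h.py <<'E'
S=np.array([468.5,304.5,4]); SY=.456; TR=np.array([557.,-38.9,0]); TY=.148
def tr(x,y,z): return TR+Ro.from_euler('z',TY).apply([x,y,z])
def st(m=""): print(m,"t",round(robot.current_t(),2),np.round(robot.current_tcp_pos(),1),"F",np.round(robot.current_contact_force(),1),"w",round(robot.current_gripper_width(),3))
E
python3 - <<'E'
from h import *
robot.move_ptp(*tool(S+[0,0,70],SY)); st("above")
print(robot.move_linear(*tool(S,SY),speed=100,f_stop=15)); st("down")
robot.move_gripper(0); st("closed")
robot.move_linear(*tool(S+[0,0,90],SY),speed=120); st("lift")
robot.move_ptp(*tool_lip(tr(-45,1,80),TY,np.radians(4))); st("entry")
a=shot("top","top1")["img"][110:260,200:400]; b=shot("side","side1")["img"][100:260,200:400]
cv2.imwrite("pics/v1.png",np.vstack([cv2.resize(a,None,fx=2.6,fy=1.95*4/3,interpolation=2)[:300],cv2.resize(b,(520,300))]))
E
```

```text
above t 1.6 [459.2 300.5 145.1] F [-0.1  0.3 -0.4] w 0.997
False
down t 2.45 [459.9 300.4  75.5] F [0.8 0.7 0.4] w 0.999
closed t 3.6 [459.4 300.3  75. ] F [-0.8  1.1 -0.4] w 0.193
lift t 4.5 [458.9 299.8 164.1] F [-0.2  0.3 -3. ] w 0.19
entry t 5.83 [458.2 -51.9 154.9] F [ 0.1 -0.4 -2.6] w 0.192
```

View pics/v1.png

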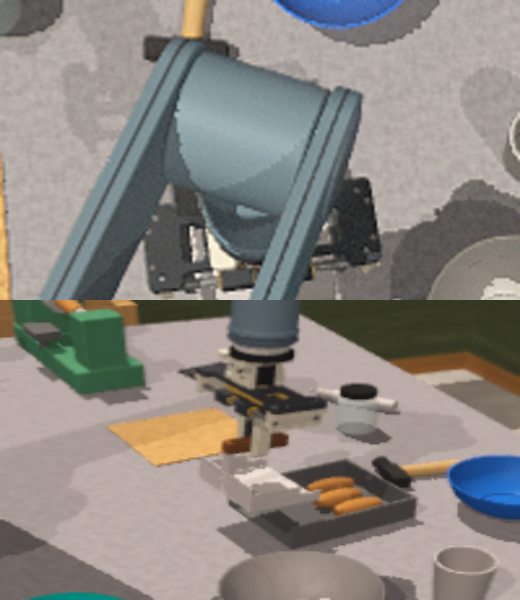

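The upper half is blocked by the arm. The side half shows the scoop level in the gripper, its lip over the tray's open end at about (300,490), and the handles untouched. I'll descend and feel for the floor.

```bash
python3 - <<'E'
from h import *
P=np.radians(4)
robot.move_linear(*tool_lip(tr(-45,1,20),TY,P),speed=100); st()
hit=robot.move_linear(*tool_lip(tr(-45,1,-2),TY,P),speed=20,f_stop=5); st(hit)
z=robot.current_tcp_pos()[2]-tool_lip([0,0,0],TY,P)[0][2]; print("lip z at contact",z)
robot.sleep(.2); st("settled")
open("z.txt","w").write(str(z))
E
```

```text
t 6.67 [458.5 -52.6  95.4] F [-0.2  0.6 -1.7] w 0.19
True t 7.46 [457.2 -52.7  78.6] F [-1.1 -0.8  3.4] w 0.194
lip z at contact 3.589684406208491
settled t 7.66 [457.2 -52.6  78.6] F [-1.2 -0.8  4.6] w 0.19
```

```bash
python3 - <<'E'
from h import *
P=np.radians(4)
robot.move_linear(*tool_lip(tr(-45,1,4.3),TY,P),speed=20); st("raised")
hit=robot.move_linear(*tool_lip(tr(60,1,4.3),TY,P),speed=60,f_stop=25); st(hit)
if not hit: hit=robot.move_linear(*tool_lip(tr(94,1,4.3),TY,P),speed=30,f_stop=15); st(hit)
L=Ro.from_euler('z',-TY).apply(robot.current_tcp_pos()-tool_lip([0,0,0],TY,P)[0]-TR); print("lip in tray",L.round(1))
im=shot("side","side2")["img"][150:240,260:380]; im2=shot("top","top2")["img"][130:230,250:350]
cv2.imwrite("pics/v2.png",np.hstack([cv2.resize(im,(600,450),interpolation=2)]))
E
```

```text
raised t 7.91 [457.7 -52.3  78.9] F [-1.2 -0.2 -2.1] w 0.187
False t 9.81 [561.5 -37.2  79.3] F [-1.1 -0.1 -3.3] w 0.192
False t 11.09 [595.5 -32.1  79.4] F [-1.2 -0.1 -2.9] w 0.193
lip in tray [94.   1.   4.4]
```

View pics/v2.png

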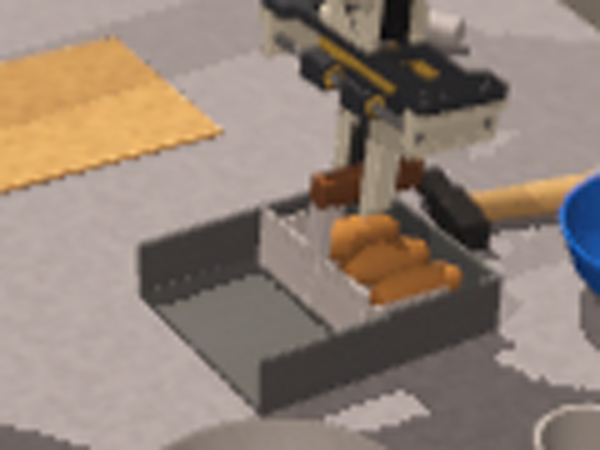

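The scoop's rear wall stands mid-tray at about (315,270), with all three handles in the pan ahead of it. I'll tilt the lip up, lift, and check the load.

```bash
python3 - <<'E'
from h import *
P=np.radians(-15)
robot.move_linear(*tool_lip(tr(85,1,34),TY,P),speed=40); st("tilted")
robot.move_linear(*tool_lip(tr(75,1,140),TY,P),speed=90); st("lifted")
im=shot("side","side3")["img"][110:240,240:400]
cv2.imwrite("pics/v3.png",cv2.resize(im,(720,585),interpolation=2))
E
```

```text
tilted t 12.12 [566.2 -37.   87.6] F [ 0.2  0.4 -3.1] w 0.189
lifted t 13.46 [555.1 -38.  192.3] F [ 0. -0. -3.] w 0.195
```

View pics/v3.png

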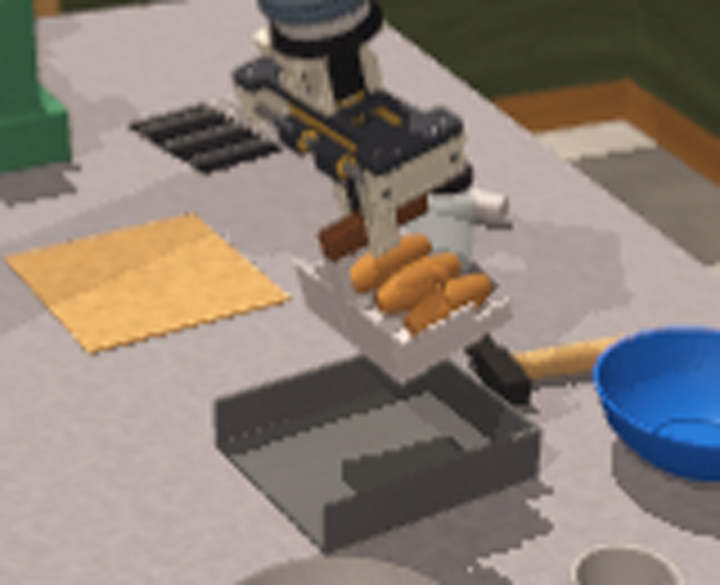

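All three handles are in the tilted scoop and the tray is empty. Now I'll carry it to the bowl and tip slowly.

```bash
python3 - <<'E'
from h import *
Y=np.radians(-50);u=np.array([np.cos(Y),np.sin(Y),0]);B=np.array([419.,-296,0])
def lip(z,p,off=-30): return tool_lip(B+off*u+[0,0,z],Y,np.radians(p))
robot.move_linear(*lip(150,-12),speed=130); st("over bowl")
robot.move_linear(*lip(80,0),speed=80); st("low")
for p in range(8,57,8): robot.move_linear(*lip(78,p),speed=60)
st("tipped"); robot.sleep(.5); st()
im=shot("side","side4")["img"][180:320,240:420]
cv2.imwrite("pics/v4.png",cv2.resize(im,(720,560),interpolation=2))
E
```

```text
over bowl t 15.74 [ 352.7 -216.5  206.9] F [-0.3  0.7 -3.5] w 0.192
low t 16.61 [ 361.2 -227.   151.2] F [ 0.2  0.1 -2.5] w 0.191
tipped t 19.16 [ 415.9 -292.1  167.3] F [-0.3 -0.1 -2. ] w 0.188
 t 19.66 [ 416.  -292.4  167.8] F [-0.3  0.3 -2.5] w 0.192
```

View pics/v4.png

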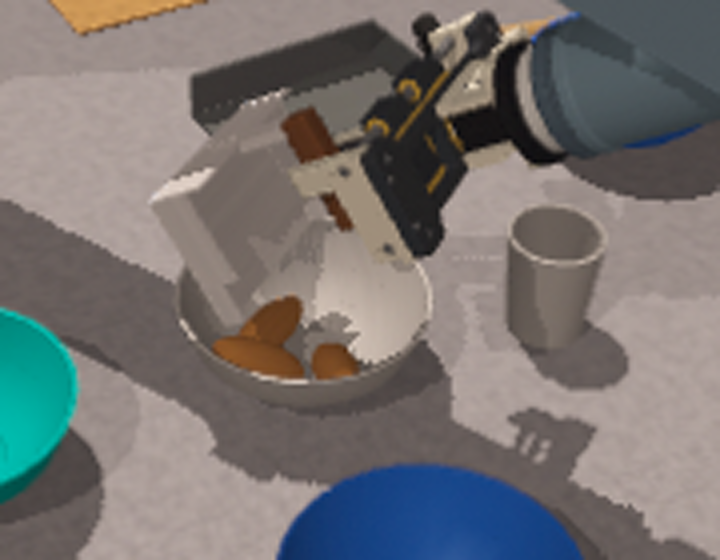

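All three handles are in the steel bowl, at about (305,347) in the original picture, and the scoop is empty. I'll return it to the pad centre.

```bash
python3 - <<'E'
from h import *
d=load("top0")
pc,r=fit(d,[[100,100,4],[100,-100,4],[-100,-100,4],[-100,100,4]],[[115+x/3.4,130+y/3.4] for x,y in((38,155),(289,130),(307,379),(49,407))],[490,310,.1]); print("pad",pc,r.tolist())
Y=np.radians(-50);u=np.array([np.cos(Y),np.sin(Y),0]);B=np.array([419.,-296,0])
robot.move_linear(*tool_lip(B-40*u+[0,0,150],Y,np.radians(56)),speed=100)
robot.move_linear(*tool_lip(B-60*u+[0,0,180],Y,0),speed=150); st("up")
p=np.array([pc[0],pc[1],4]); y=pc[2]
robot.move_ptp(*tool(p+[0,0,90],y)); st("above pad")
robot.move_linear(*tool(p+[0,0,12],y),speed=90)
print(robot.move_linear(*tool(p-[0,0,2],y),speed=15,f_stop=4)); st("down")
robot.sleep(.3); robot.move_gripper(.7); st("open")
robot.move_linear(*tool(p+[0,0,110],y),speed=120)
robot.move_j([-.6,0.259,1.535,0,1.348,0]); st("away")
a=shot("top","top5")["img"]
v=np.vstack([cv2.resize(a[160:260,110:230],(720,300*2),interpolation=2)]); cv2.imwrite("pics/v5.png",v); shot("side","side5")
E
```

```text
pad [4.91751672e+02 3.11899145e+02 1.18691197e-01] [[-0.1, 0.1], [0.3, -0.3], [0.1, 0.1], [-0.3, 0.1]]
up t 21.71 [ 342.  -204.5  250.8] F [ 0.5 -0.2 -2.2] w 0.19
above pad t 23.66 [482.5 309.8 165.1] F [ 0.9 -0.  -2.4] w 0.192
True
down t 25.43 [482.  310.6  75. ] F [0.9 0.4 4.9] w 0.192
open t 26.63 [480.8 310.3  74. ] F [0.9 0.5 0.5] w 0.701
away t 29.61 [ 507.4 -212.   218.2] F [-0.5 -0.6 -0.1] w 0.698
```

View pics/v5.png

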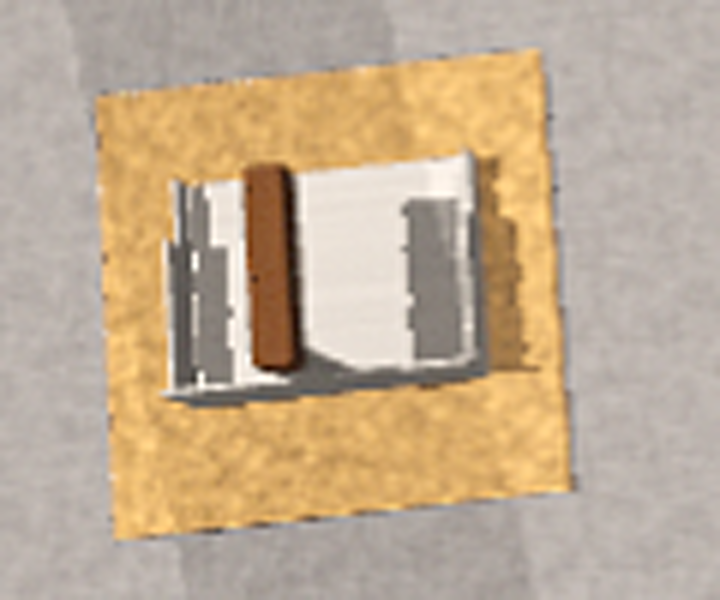

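View pics/side5.png

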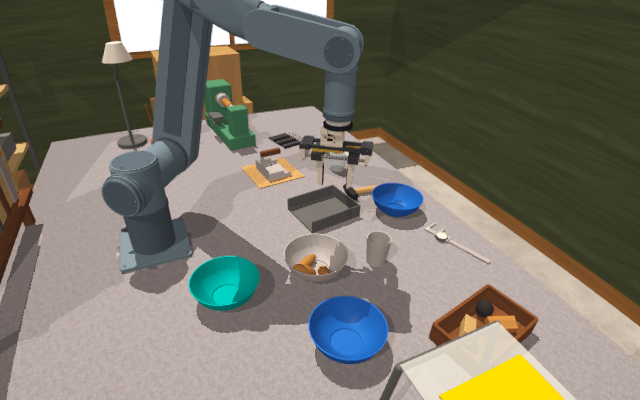

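The scoop stands upright on the pad, released, with its grip at (155,188)–(156,220). The three handles are in the bowl, and the cup, jar and mallet look unmoved. I'll check the centring numerically, then hand in.

```bash
python3 - <<'E'
from h import *
d=load("top5"); c=lambda a:[[110+x/6,160+y/6] for x,y in a]
g,r=fit(d,[[32.5,0,105],[-52.5,0,105]],c([(268,166),(275,364)]),[490,310,.1]); print("grip fit",g,r.tolist())
s,r=fit(d,[[32.5,0,105],[-52.5,0,105],[50,65,22],[-50,65,49],[50,-65,22],[-50,-65,49]],c([(268,166),(275,364),(174,180),(166,394),(470,152),(484,372)]),[490,310,.1]); print("full fit",s,r.tolist())
p,r=fit(d,[[100,100,4],[100,-100,4],[-100,-100,4],[-100,100,4]],c([(97,97),(541,50),(573,490),(116,539)]),[490,310,.1]); print("pad",p)
Ri=Ro.from_euler('z',-p[2]); print("offset in pad",Ri.apply([*(s-p)[:2],0]),Ri.apply([*(g-p)[:2],0]))
a=load("side0")["img"].astype(int);b=load("side5")["img"].astype(int)
e=load("top0")["img"].astype(int);f=d["img"].astype(int)
for n,x,y,(v0,v1,u0,u1) in(("bowl side",a,b,(235,248,282,350)),("cup side",a,b,(230,270,362,395)),("jar top",e,f,(85,130,170,220)),("mallet top",e,f,(60,140,250,292)),("cup top",e,f,(145,182,390,430)),("bowl top rim",e,f,(200,210,360,436))):
    print(n,np.abs(x-y)[v0:v1,u0:u1].mean().round(1))
E
```

```text
grip fit [4.95256234e+02 3.06912945e+02 1.05077876e-01] [[-0.0, -0.5], [0.0, 0.5]]
full fit [4.94373819e+02 3.06311140e+02 1.16007891e-01] [[0.0, -0.2], [0.5, 0.9], [0.7, 0.1], [0.0, 0.6], [0.7, -0.3], [-1.9, -1.1]]
pad [4.91083272e+02 3.11668963e+02 1.19926732e-01]
offset in pad [ 2.62590591 -5.71301956  0.        ] [ 3.57398229 -5.22110831  0.        ]
bowl side 12.2
cup side 11.9
jar top 7.3
mallet top 9.9
cup top 36.1
bowl top rim 49.4
```

The scoop sits within about 6 mm of the pad centre. The bowl and cup are at the same pixels in the side view as at the start. The large top-view differences for those two come from the arm standing in front of them. I'm handing in.

```bash
python3 - <<'E'
from h import *
st(); robot.hand_in()
E
```

```text
t 29.71 [ 507.5 -211.9  218.4] F [ 0.2 -0.6  0.6] w 0.698
the job is handed in; nothing more can be done
```

I scooped all three wooden handles out of the tray, tipped them into the wide steel bowl, then stood the scoop on the cork pad and let go. I handed in at 29.7 s of the 66 s allowed, and no verdict was reported.

- **Handles:** the last side picture shows all three in the bowl and the tray empty. In every picture taken while they were being scooped and tipped, the gripper was clear of them.
- **Scoop:** it stands level on the pad and the gripper is well clear of it. The camera puts it about 3 mm (x) and 5–6 mm (y) off the pad's centre, although the arm's own position reading at release put it within 1–2 mm. I left this disagreement alone as small.
- **Bowl, cup, jar and mallet:** by eye they are where they started in the side view. The image comparison showed little change at the jar and mallet. It was no use for the bowl and cup from above, because the arm blocked the view.
- **Forces:** the highest I read was about 5 N, well under the limits, but I only took readings between moves.

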